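# Nest the dish covers

### The arm

A 6-joint arm with a two-finger parallel gripper is mounted at the origin on the work surface. World frame = base frame: x ahead of the robot, y to its left, z up, the work surface at z = 0. Lengths are in m, angles in rad, forces in N, time in s.
With the tool pointing down it reaches from about 0.25 to 0.775 m from the base axis. Payload 4 kg.
Tool frame: the origin (TCP) lies midway between the tips of the shut fingers; the grasp point (between the pads) lies env.grip_depth behind it (env.grip_depth is the distance from the TCP to the grasp point, in m); x points along the fingers, z is the direction in which the jaws open and shut, and the axes are right-handed (so a half turn about x gives the same grasp; the last joint's range is limited). The gripper opens to 94 mm and grips with 3 to 60 N. Pads are 16 mm wide; open, the fingers measure 119 mm over their backs; the gripper's body (75 mm by 177 mm) begins 78 mm behind the grasp point.
Start: joints at [1.112, 0.087, 1.371, -0, 1.684, -0.103], TCP at [0.192, 0.516, 0.206] pointing down, gripper open.
Joint ranges: [-3.1, 3.1], [-0.76, 2.03], [0.27, 2.55], [-1.08, 4.22], [0.17, 2.65], [-2.57, 2.57]. Speed limits (rad/s): [2.79, 2.79, 3.14, 3.14, 3.14, 3.14].

### API

Orientations are given as a 3x3 rotation matrix whose columns are the frame's x, y, z axes.
In Python, from cell import env, imaging gives the robot as it stands.
- The arm moves only by the tool step_arm, never from a script. Its argument "steps" is a list of rows, each a list of 3 entries, a list of its own where there are three numbers: the shift along the tool's x, y, z in cm, then the turn, a rotation vector about the tool's x, y, z in degrees, then the finger opening in cm, from 0 to 9.4. In form: [[[tx, ty, tz], [rx, ry, rz], grip], ...]. A call has 1 to 12 rows; each row is the pose to reach, as a shift and turn from the pose commanded when the call began, along the tool's axes at that moment; what a row does not reach only later rows make up. A row lasts 1/10 s, in which the tool goes at most 50 mm and 8.59 degrees, less where a joint would pass 70% of its speed; a pose out of reach is approached as far as the arm can. A call with a gripper value outside its range is refused whole. The fingers move at their own pace and stop on an object; "force" is the grip in N (left out, the last holds). Time passes only in rows, so rows that repeat a pose let the fingers close. It gives the time, the measured TCP pose, the force and the opening at its end, in the units of the state.
- env.state(): the state, without advancing time (a new reading comes with each control period).
- imaging.capture(name): name is "scene" or "side" or "wrist"; returns a dict with "frame" (400x640x3 uint8, blue, green, red), "z_map" (400x640 float32, m along the optical axis (not along the pixel's ray), 0 where there is no reading), "camera_matrix" (3x3 intrinsics, pixels), "rvec" (rotation vector, rad) and "tvec" (3), from world to camera coordinates, as OpenCV has them. Camera axes: x right, y down, z forward; pixel columns grow to the right and rows downward; lengths in m; the calibration is good to about 2 mm. The wrist camera is an equidistant fisheye: a pixel r from the principal point sees the ray r / f radians off the axis. A picture is of the moment at which its call begins.
- env.finish_job(): hands the job in, once; it reports no verdict.
The state is a dict: "time_s": time; "qpos": joint angles; "qd": joint speeds; "effort": joint torques, N m; "ee_pos": TCP position; "ee_rot": TCP orientation; "wrist_force": force on the tool from outside, world axes, zero at the start; "torque": the same for the moment, N m; "grip_width": finger opening in m.
Only numpy, scipy, OpenCV 4.12 (cv2) and the standard library are available. Lean on these libraries where they do the work, as an engineer would, in place of code of your own. Each camera call takes 0.05 s, during which the arm holds its last target.

### The job

Three domed aluminium dish covers lie upside down on the bench, knobs down and hollows up. Nest them into one level stack: the medium cover cupped in the largest and the smallest cupped in the medium one, all still upside down with each knob resting on the floor of the cover below. Leave the largest cover where it stands, and do not disturb the cover that is sitting right way up on its glass dish.

Things in the scene. Friction and masses are not known exactly. Their poses are not given: they have to be found in the camera images.
- large_cover_mid (a point): Largest aluminium domed cover, upside down: stands on its flat knob, hollow up like a bowl. Rim 116 mm across, height 41, knob 44 across and 15 tall. Point: on the axis, half-way up, 20.5 mm above the knob's foot and below the rim. Its flat inner floor, about 64 mm across, is 20 above the foot.
- medium_cover_mid (a point): Medium aluminium domed cover, upside down: stands on its flat knob, hollow up like a bowl. Rim 64 mm across outside, wall 3, upright over the top 15; height 47, knob 28 across; 90 g. Point: on the axis, 23.5 mm below the rim. Inner floor 42 across, 20 above the foot. Seated in the largest, its point is 23 above that one's point and its rim 26 above that rim.
- small_cover_mid (a point): Smallest aluminium domed cover, upside down: stands on its flat knob, hollow up like a bowl. Rim 48 mm across outside, wall 3, upright over the top 17; height 47, knob 24 across; 50 g. Point: on the axis, 23.5 mm below the rim. Seated in the medium, its point is 20 above that one's point and its rim 20 above that rim: fingers less than 18 below the rim stay clear.
- covered_dish_mid (a point): Bystander: a glass dish with its own domed aluminium cover on it the right way up (knob on top), 78 mm in diameter, 80 mm tall. The point is on its axis, half-way up. To be left alone.
Things that resemble listed ones, but are neither listed nor needed, are in the scene too. What is shaped like the part that bears large_cover_mid but brown, red or yellow is not meant.

How it is judged:
By the outcome, as a careful person would: the job done as asked, in the order asked, and still so for the second after the job is handed in, with the robot touching nothing.
It also fails if it takes over 53 s, if anything falls off the work surface, if the arm or the gripper's body presses on something with over 40 N, if the wrist force passes 120 N, or if a joint passes its speed limit or range.

## Working session

There is one attempt and no reset: what is moved stays moved. The work goes in short steps, Python scripts to look and compute and a tool call to move; the robot and the scene stay as the last step left them, time stands still between calls to the robot, and variables do not carry over. Pictures are saved under pics/ and viewed, and the job is handed in when it is done.

Besides the shell and the picture viewer there is one more tool, called after ">>>" as a command line: name --argument value ..., lists and objects as JSON in quotes. step_arm: Moves the arm, as the interface text tells. Its arguments: {"type":"object","properties":{"steps":{"type":"array"},"force":{"type":"number"}},"required":["steps"]}

```bash
ls; mkdir -p pics
python3 - <<'E'
from cell import env, imaging
import cv2,numpy as np,pickle
print(env.grip_depth); s=env.state(); print(s)
d={}
for n in ("scene","side","wrist"):
    c=imaging.capture(n); d[n]=c; cv2.imwrite(f"pics/{n}0.png",c["frame"]); print(n,c["camera_matrix"],c["rvec"],c["tvec"],(c["z_map"]>0).mean())
pickle.dump(d,open("d0.pkl","wb"))
E
```

```text
pics
0.0188
{'time_s': 0.0, 'qpos': array([ 1.11189835e+00,  8.79288919e-02,  1.37222859e+00, -1.33865129e-05,
        1.68357971e+00, -1.03095927e-01]), 'qd': array([-0.00162182,  0.00122849,  0.00013315, -0.00085267, -0.00049075,
       -0.00082617]), 'effort': array([-1.72767908e-03, -3.40181637e+01, -3.02429688e+01,  7.16869463e-02,
        3.30324692e-02, -1.51210570e-04]), 'ee_pos': array([0.1913555 , 0.51506511, 0.20433146]), 'ee_rot': array([[-9.38019659e-04, -9.37366785e-01,  3.48342691e-01],
       [-1.92855793e-03,  3.48343892e-01,  9.37364824e-01],
       [-9.99997700e-01,  2.07467573e-04, -2.13451956e-03]]), 'wrist_force': array([-0.51756369, -0.291405  ,  0.12784064]), 'torque': array([ 0.07109721, -0.02588274,  0.04429561]), 'grip_width': 0.094061247279972}
scene [[453.29184479   0.         315.9725067 ]
 [  0.         453.29184479 196.57298281]
 [  0.           0.           1.        ]] [ 1.77248755  1.48491051 -0.75502094] [-0.1773834  -0.2249651   1.48235183] 0.9959296875
side [[366.37416261   0.         311.15202133]
 [  0.         366.37416261 195.66098855]
 [  0.           0.           1.        ]] [ 2.36118938 -0.3543679   0.13588247] [-0.4348972   0.20460529  0.78846647] 0.99576953125
wrist [[309.70691629   0.         322.68369809]
 [  0.         309.70691629 197.96890264]
 [  0.           0.           1.        ]] [-2.38912828 -1.66075788 -0.22391022] [-0.5501076  -0.02847194  0.39171464] 0.9924921875
```

View pics/scene0.png

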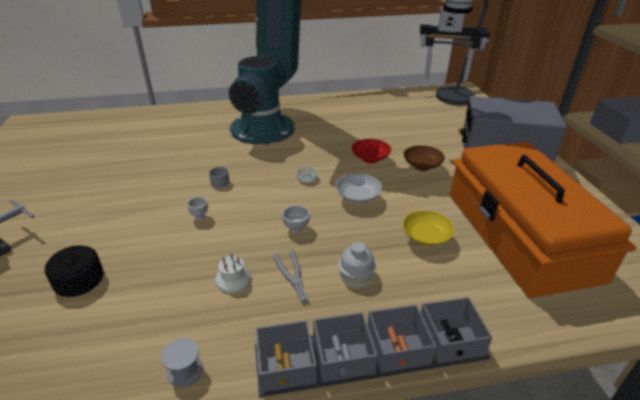

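View pics/side0.png

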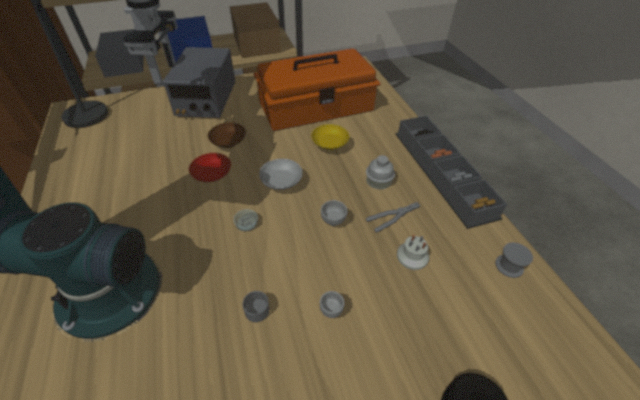

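View pics/wrist0.png

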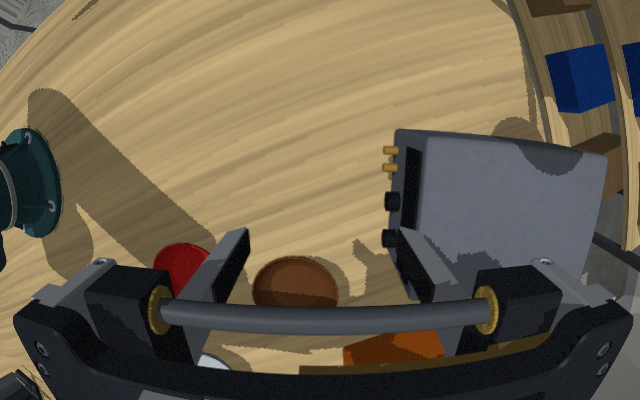

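```bash
cat > h.py <<'E'
import cv2,numpy as np
def T(c): return cv2.Rodrigues(np.array(c["rvec"],float))[0],np.array(c["tvec"],float).reshape(3)
def cloud(c):
    R,t=T(c);K=c["camera_matrix"];z=c["z_map"];v,u=np.mgrid[:z.shape[0],:z.shape[1]]
    p=np.stack([(u-K[0,2])/K[0,0]*z,(v-K[1,2])/K[1,1]*z,z],-1)
    w=(p-t)@R; w[z==0]=np.nan; return w
def proj(c,P):
    return cv2.projectPoints(np.atleast_2d(np.array(P,float)),c["rvec"],c["tvec"],c["camera_matrix"],None)[0][:,0]
def ray(c,uv,z):
    R,t=T(c);K=c["camera_matrix"];uv=np.atleast_2d(uv).astype(float)
    d=np.c_[(uv[:,0]-K[0,2])/K[0,0],(uv[:,1]-K[1,2])/K[1,1],np.ones(len(uv))]@R
    o=-R.T@t; s=(z-o[2])/d[:,2]; return o+d*s[:,None]
E
python3 - <<'E'
import pickle,cv2,numpy as np
from h import *
d=pickle.load(open("d0.pkl","rb"))
f=d["scene"]["frame"];a=cv2.resize(f[140:300,170:410],None,fx=3.2,fy=3.2,interpolation=cv2.INTER_CUBIC);cv2.imwrite("pics/sc1.png",a)
f=d["side"]["frame"];a=cv2.resize(f[140:330,210:430],None,fx=3.1,fy=3.1,interpolation=cv2.INTER_CUBIC);cv2.imwrite("pics/si1.png",a)
for n in("scene","side"):
    w=cloud(d[n]); m=(w[...,2]>0.012)&(w[...,2]<.12)&(w[...,0]>.15)&(w[...,0]<.9)&(abs(w[...,1])<.5)
    k,l,st,ce=cv2.connectedComponentsWithStats(m.astype(np.uint8))
    for i in range(1,k):
        if st[i,4]<60: continue
        p=w[l==i]; zt=np.percentile(p[:,2],98)
        print(n,ce[i].round(),st[i,2:],"med",np.median(p,0).round(3),"ztop",zt.round(3),"min",p.min(0).round(3),"max",p.max(0).round(3))
E
```

```text
scene [370. 149.] [ 40  24 734] med [0.237 0.298 0.027] ztop 0.042 min [0.192 0.237 0.016] max [0.316 0.351 0.044]
scene [423. 156.] [ 42  24 785] med [0.303 0.434 0.027] ztop 0.042 min [0.259 0.37  0.016] max [0.378 0.484 0.045]
scene [505. 233.] [ 117  138 5377] med [0.71  0.453 0.072] ztop 0.117 min [0.456 0.433 0.012] max [0.827 0.5   0.12 ]
scene [218. 175.] [ 21  18 282] med [ 0.304 -0.139  0.025] ztop 0.036 min [ 0.268 -0.163  0.012] max [ 0.325 -0.112  0.037]
scene [306. 172.] [ 21  15 145] med [0.308 0.095 0.018] ztop 0.023 min [0.286 0.068 0.012] max [0.348 0.125 0.024]
scene [358. 187.] [  46   29 1018] med [0.418 0.214 0.026] ztop 0.041 min [0.374 0.152 0.016] max [0.492 0.267 0.043]
scene [197. 206.] [ 21  21 349] med [ 0.447 -0.187  0.035] ztop 0.047 min [ 0.415 -0.21   0.015] max [ 0.466 -0.164  0.049]
scene [295. 217.] [ 27  25 559] med [0.511 0.038 0.034] ztop 0.048 min [0.491 0.007 0.017] max [0.558 0.069 0.049]
scene [428. 227.] [  53   36 1425] med [0.601 0.332 0.025] ztop 0.041 min [0.556 0.268 0.016] max [0.672 0.382 0.043]
scene [356. 263.] [  38   42 1176] med
[... 2240 characters left out ...]
med [0.316 0.105 0.02 ] ztop 0.025 min [0.287 0.066 0.012] max [0.345 0.128 0.026]
side [414. 251.] [ 31  33 729] med [ 0.656 -0.123  0.037] ztop 0.063 min [ 0.629 -0.147  0.012] max [ 0.696 -0.081  0.065]
side [516. 256.] [ 32  30 700] med [ 0.854 -0.204  0.05 ] ztop 0.053 min [ 0.83  -0.23   0.012] max [ 0.89  -0.17   0.054]
side [256. 305.] [ 27  29 355] med [ 0.296 -0.138  0.027] ztop 0.038 min [ 0.27  -0.165  0.012] max [ 0.322 -0.112  0.039]
side [332. 304.] [ 24  27 527] med [ 0.441 -0.182  0.032] ztop 0.049 min [ 0.416 -0.211  0.016] max [ 0.464 -0.164  0.051]
side [473. 388.] [  66   28 1317] med [ 0.61  -0.405  0.058] ztop 0.062 min [ 0.561 -0.435  0.012] max [ 0.655 -0.379  0.066]
```

View pics/sc1.png

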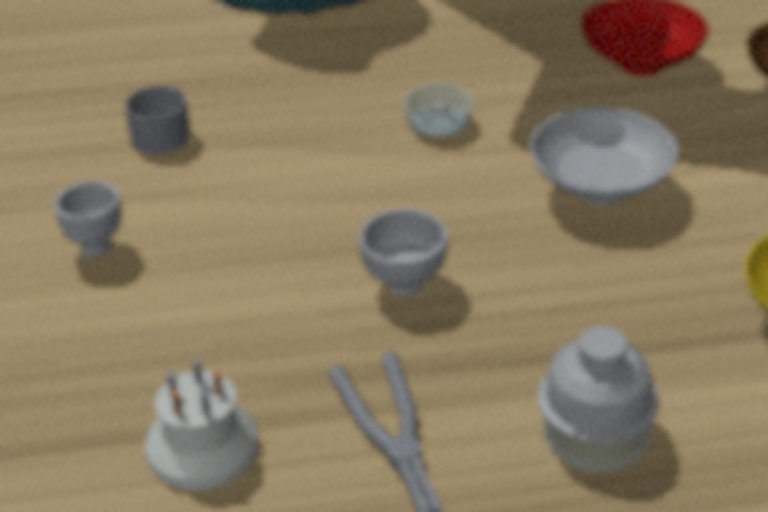

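View pics/si1.png

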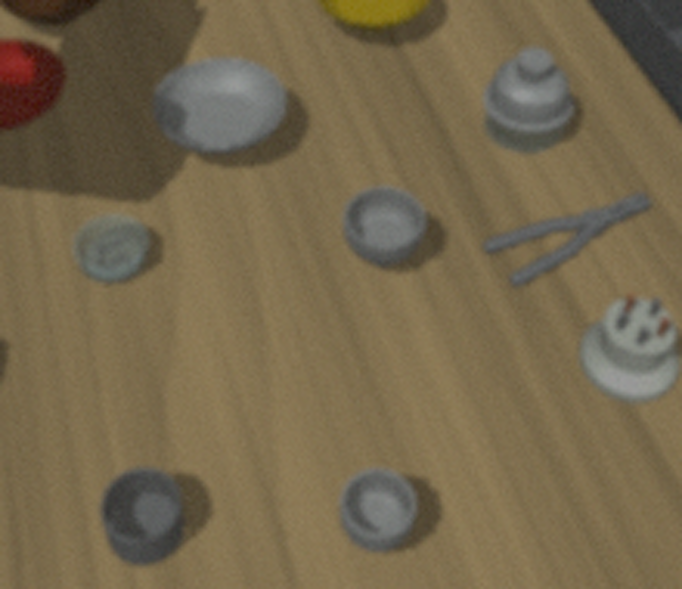

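```bash
cat >> h.py <<'E'
from scipy.optimize import least_squares
def rim(c,xy,zr,r,tol=.004):
    w=cloud(c).reshape(-1,3); w=w[np.isfinite(w[:,0])]
    q=np.hypot(w[:,0]-xy[0],w[:,1]-xy[1]); p=w[(abs(w[:,2]-zr)<tol)&(abs(q-r)<.012)]
    s=least_squares(lambda a:np.hypot(p[:,0]-a[0],p[:,1]-a[1])-a[2],[*xy,r],loss="soft_l1",f_scale=.002)
    return s.x.round(4),len(p)
def mask(c,xy,zr,r):
    "outer rim outline: rays at bbox"
E
python3 - <<'E'
import pickle
from h import *
from cell import env
d=pickle.load(open("d0.pkl","rb"))
for n,xy,z,r in(("L",(.433,.2095),.041,.0565),("M",(.524,.038),.047,.0305),("S",(.440,-.187),.047,.0225),("dish",(.693,.137),.045,.039)):
    for c in("scene","side"): print(n,c,*rim(d[c],xy,z,r))
for i in range(3): print(env.state()["ee_pos"],env.state()["time_s"])
E
```

```text
L scene [0.4348 0.2095 0.0558] 170
L side [0.4334 0.2089 0.0555] 190
M scene [0.5248 0.038  0.0301] 125
M side [0.5232 0.0377 0.0304] 127
S scene [ 0.4407 -0.187   0.0224] 81
S side [ 0.4398 -0.1879  0.0223] 146
dish scene [0.6944 0.1409 0.0328] 119
dish side [0.6943 0.1414 0.0332] 59
[0.19141577 0.51519089 0.20460728] 0.15
[0.19141577 0.51519089 0.20460728] 0.15
[0.19141577 0.51519089 0.20460728] 0.15
```

Candidates, in scene-camera pixels:
- **Largest:** the aluminium bowl at (358,188). The similar ones, red (370,149), brown (423,156) and yellow (428,227), are excluded by colour.
- **Medium:** the footed bowl at (296,219), 62 mm across and 48 mm tall.
- **Smallest:** the footed cup at (198,208), 47 mm across and 48 mm tall. The dark grey cup at (218,176) is straight-sided, only 37 mm tall and has no knob. The glass bowl at (307,176) is also out.
- **Bystander:** the covered dish at (357,263).

The enlarged crop confirms these. I'll move over the medium cover first.

>>> step_arm --steps '[[[0,-47.8,-33.2],[0,0,0],9.4],[[0,-47.8,-33.2],[0,0,0],9.4],[[0,-47.8,-33.2],[0,0,0],9.4],[[0,-47.8,-33.2],[0,0,0],9.4],[[0,-47.8,-33.2],[0,0,0],9.4],[[0,-47.8,-33.2],[0,0,0],9.4],[[0,-47.8,-33.2],[0,0,0],9.4],[[0,-47.8,-33.2],[0,0,0],9.4],[[0,-47.8,-33.2],[0,0,0],9.4],[[0,-47.8,-33.2],[0,0,0],9.4],[[0,-47.8,-33.2],[0,0,0],9.4],[[0,-47.8,-33.2],[0,0,0],9.4]]' --force 20

```text
time_s: 1.35
ee_pos: [0.5251, 0.0348, 0.2048]
ee_rot: [[-0.001, -0.936, 0.351], [-0.001, 0.351, 0.936], [-1.0, 0.0, -0.001]]
wrist_force: [0.4, 0.8, 0.5]
grip_width: 0.0939
```

>>> step_arm --steps '[[[0,0,0],[0,0,0],9.4],[[0,0,0],[0,0,0],9.4]]'

```text
time_s: 1.55
ee_pos: [0.5238, 0.0375, 0.2048]
ee_rot: [[-0.002, -0.937, 0.35], [0.001, 0.35, 0.937], [-1.0, 0.002, 0.0]]
wrist_force: [0.2, 0.7, -0.2]
grip_width: 0.0939
```

Run:
```python
from cell import env, imaging
import cv2,pickle
from h import *
c=imaging.capture("wrist"); pickle.dump(c,open("w1.pkl","wb")); cv2.imwrite("pics/wrist1.png",c["frame"]); s=env.state();print(s["ee_pos"],s["ee_rot"].round(4),s["qd"].round(3))
c=imaging.capture("side"); cv2.imwrite("pics/side1.png",c["frame"])
```

```text
[0.52353933 0.03829938 0.20508356] [[-1.100e-03 -9.374e-01  3.483e-01]
 [ 7.000e-04  3.483e-01  9.374e-01]
 [-1.000e+00  1.300e-03  3.000e-04]] [ 0.024 -0.015  0.005 -0.002 -0.003 -0.001]
```

View pics/wrist1.png

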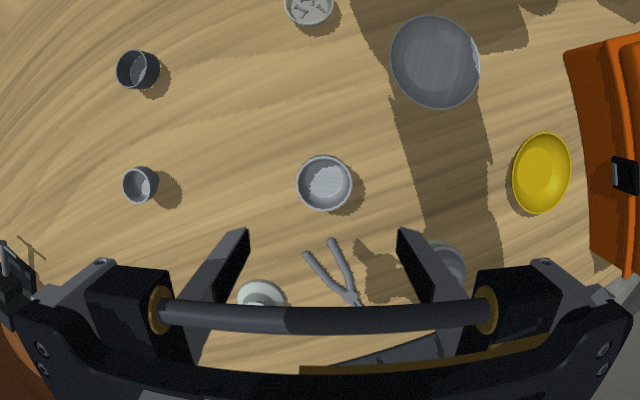

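```bash
cat >> h.py <<'E'
def fcloud(c):
    R,t=T(c);K=c["camera_matrix"];z=c["z_map"];v,u=np.mgrid[:z.shape[0],:z.shape[1]]
    n=cv2.fisheye.undistortPoints(np.stack([u,v],-1).reshape(-1,1,2).astype(np.float64),K,np.zeros(4)).reshape(*z.shape,2)
    p=np.stack([n[...,0]*z,n[...,1]*z,z],-1); w=(p-t)@R; w[z==0]=np.nan; return w
def frim(c,xy,zr,r,tol=.004):
    w=fcloud(c).reshape(-1,3); w=w[np.isfinite(w[:,0])]
    q=np.hypot(w[:,0]-xy[0],w[:,1]-xy[1]); p=w[(abs(w[:,2]-zr)<tol)&(abs(q-r)<.012)]
    s=least_squares(lambda a:np.hypot(p[:,0]-a[0],p[:,1]-a[1])-a[2],[*xy,r],loss="soft_l1",f_scale=.002)
    return s.x.round(4),len(p),p[:,2].max().round(4)
E
python3 - <<'E'
import pickle
from h import *
c=pickle.load(open("w1.pkl","rb"))
for n,xy,z,r in(("L",(.433,.2095),.041,.0565),("M",(.524,.038),.047,.0305),("S",(.440,-.187),.047,.0225)): print(n,*frim(c,xy,z,r))
E
```

```text
L [0.4343 0.2105 0.0553] 1060 0.0436
M [0.524  0.0395 0.0301] 509 0.0494
S [ 0.4408 -0.1853  0.0222] 318 0.0492
```

The wrist view shows the medium cover at (324,183), centred between the fingers, and the circle fits from all three cameras agree to about 2 mm. I'll descend with the tips 16 mm below the rim and grip.

>>> step_arm --steps '[[[4,0,0],[0,0,0],9.4],[[8,0,0],[0,0,0],9.4],[[12,0,0],[0,0,0],9.4],[[15,0,0],[0,0,0],9.4],[[17,0,0],[0,0,0],9.4],[[17.4,0,0],[0,0,0],9.4],[[17.4,0,0],[0,0,0],9.4],[[17.4,0,0],[0,0,0],9.4]]'

```text
time_s: 2.45
ee_pos: [0.5251, 0.0385, 0.0333]
ee_rot: [[0.003, -0.938, 0.347], [0.0, 0.347, 0.938], [-1.0, -0.003, 0.001]]
wrist_force: [1.2, -0.4, 0.3]
grip_width: 0.0942
```

>>> step_arm --steps '[[[0,0,0],[0,0,0],9.4],[[0.1,0,0],[0,0,0],7.5],[[0.1,0,0],[0,0,0],6.8],[[0.1,0,0],[0,0,0],6.4],[[0.1,0,0],[0,0,0],6.0],[[0.1,0,0],[0,0,0],5.6],[[0.1,0,0],[0,0,0],5.6],[[0.1,0,0],[0,0,0],5.6],[[0.1,0,0],[0,0,0],5.6],[[0.1,0,0],[0,0,0],5.6]]' --force 20

```text
time_s: 3.45
ee_pos: [0.5241, 0.0378, 0.0306]
ee_rot: [[0.0, -0.937, 0.348], [-0.0, 0.348, 0.937], [-1.0, -0.0, 0.0]]
wrist_force: [-0.7, -0.8, 0.8]
grip_width: 0.0644
```

Gripped at 64 mm. Next I lift and check the hold.

>>> step_arm --steps '[[[-1,0,0],[0,0,0],5.6],[[-3,0,0],[0,0,0],5.6],[[-6,0,0],[0,0,0],5.6],[[-9,0,0],[0,0,0],5.6],[[-11,0,0],[0,0,0],5.6],[[-12,0,0],[0,0,0],5.6],[[-12,0,0],[0,0,0],5.6],[[-12,0,0],[0,0,0],5.6],[[-12,0,0],[0,0,0],5.6]]'

```text
time_s: 4.35
ee_pos: [0.523, 0.0379, 0.1486]
ee_rot: [[-0.003, -0.937, 0.348], [0.0, 0.348, 0.937], [-1.0, 0.003, -0.001]]
wrist_force: [0.7, -0.2, -1.0]
grip_width: 0.064
```

Run:
```python
from cell import env, imaging
import cv2,pickle
from h import *
s=env.state();print(s["ee_pos"],s["grip_width"],s["wrist_force"])
z=s["ee_pos"]; zr=z[2]+.016
c={n:imaging.capture(n) for n in("scene","side","wrist")}; pickle.dump(c,open("c2.pkl","wb"))
for n in c: cv2.imwrite(f"pics/{n}2.png",c[n]["frame"])
a=[cv2.resize(c["side"]["frame"][60:260,230:430],(500,500)),]
cv2.imwrite("pics/side2z.png",a[0])
for n in("scene","side"): print(rim(c[n],z[:2],zr,.0305,.005))
w=c["wrist"];fw=fcloud(w).reshape(-1,3);q=np.hypot(*(fw[:,:2]-z[:2]).T);m=(q<.034);print(np.percentile(fw[m][:,2],[2,10,50,90,98]).round(3))
print(frim(w,z[:2],zr,.0305,.005))
```

```text
[0.52298866 0.03787709 0.14861894] 0.06404802821858037 [ 0.74381286 -0.23987106 -0.96438158]
(array([0.5237, 0.0373, 0.0309]), 201)
(array([0.522 , 0.0369, 0.0303]), 87)
[-0.     0.138  0.256  0.285  0.287]
(array([0.5223, 0.0393, 0.0304]), 2538, np.float64(0.1696))
```

View pics/side2z.png

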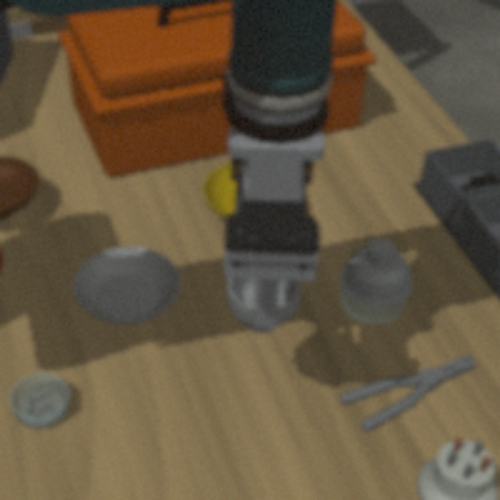

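View pics/wrist2.png

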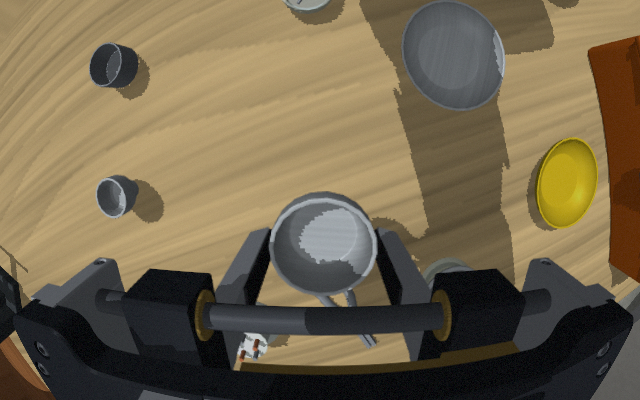

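The wrist view shows the medium cover held between the pads at (324,245). I'll check its tilt before placing it.

```bash
cat >> h.py <<'E'
def tilt(w,xy,zr,r,tol=.008):
    w=w.reshape(-1,3); w=w[np.isfinite(w[:,0])]
    q=np.hypot(w[:,0]-xy[0],w[:,1]-xy[1]); p=w[(abs(w[:,2]-zr)<tol)&(q<r+.004)&(q>r-.008)]
    # top points per azimuth bin
    az=np.arctan2(p[:,1]-xy[1],p[:,0]-xy[0]); b=((az+np.pi)/(2*np.pi)*24).astype(int)
    t=[(i*15-172,np.percentile(p[b==i][:,2],95)) for i in range(24) if (b==i).sum()>4]
    t=np.array(t); A=np.c_[np.cos(np.radians(t[:,0]))*r,np.sin(np.radians(t[:,0]))*r,np.ones(len(t))]
    s=np.linalg.lstsq(A,t[:,1],rcond=None)[0]; return "slope deg x,y",np.degrees(s[:2]).round(1),"z",s[2].round(4),len(t)
E
python3 - <<'E'
import pickle
from h import *
c=pickle.load(open("c2.pkl","rb"))
print(tilt(fcloud(c["wrist"]),(.5225,.0385),.164,.031))
for n in("scene","side"):print(tilt(cloud(c[n]),(.5228,.037),.164,.031))
c0=pickle.load(open("w1.pkl","rb")); print(tilt(fcloud(c0),(.524,.039),.047,.031),tilt(fcloud(c0),(.434,.210),.041,.056))
E
```

```text
('slope deg x,y', array([-0.5, -0.2]), 'z', np.float64(0.1672), 24)
('slope deg x,y', array([-0.4, -2.4]), 'z', np.float64(0.1651), 22)
('slope deg x,y', array([ 0.1, -0.6]), 'z', np.float64(0.1658), 10)
('slope deg x,y', array([-0.,  0.]), 'z', np.float64(0.0481), 24) ('slope deg x,y', array([ 0.1, -0.2]), 'z', np.float64(0.042), 24)
```

>>> step_arm --steps '[[[0,3,2.7],[0,0,0],5.6],[[0,6,5.4],[0,0,0],5.6],[[0,9,8.2],[0,0,0],5.6],[[0,12,10.9],[0,0,0],5.6],[[0,14.3,13.0],[0,0,0],5.6],[[0,14.3,13.0],[0,0,0],5.6],[[0,14.3,13.0],[0,0,0],5.6],[[3,14.3,13.0],[0,0,0],5.6],[[5,14.3,13.0],[0,0,0],5.6],[[5,14.3,13.0],[0,0,0],5.6],[[5,14.3,13.0],[0,0,0],5.6],[[5,14.3,13.0],[0,0,0],5.6]]'

```text
time_s: 5.7
ee_pos: [0.4365, 0.2093, 0.1019]
ee_rot: [[0.002, -0.937, 0.349], [0.001, 0.349, 0.937], [-1.0, -0.002, 0.002]]
wrist_force: [0.9, -0.2, -1.8]
grip_width: 0.0641
```

Run:
```python
from cell import env, imaging
import cv2,pickle
from h import *
s=env.state();z=s["ee_pos"];print(z,s["grip_width"],s["wrist_force"])
c={n:imaging.capture(n) for n in("side","wrist","scene")}
for n in c: cv2.imwrite(f"pics/{n}3.png",c[n]["frame"])
print("L",frim(c["wrist"],(.434,.2095),.041,.0555)); print("M",frim(c["wrist"],z[:2],z[2]+.016,.0305))
for n in("scene","side"): print(rim(c[n],(.434,.2095),.041,.0555),rim(c[n],z[:2],z[2]+.016,.0305))
```

```text
[0.43654815 0.20925144 0.10191961] 0.06405883117260627 [ 0.87132824 -0.17611803 -1.84287651]
L (array([0.4336, 0.2112, 0.0551]), 1381, np.float64(0.0434))
M (array([0.4356, 0.2108, 0.0303]), 2318, np.float64(0.1219))
(array([0.4349, 0.2092, 0.0556]), 157) (array([0.4374, 0.209 , 0.031 ]), 136)
(array([0.4335, 0.2089, 0.0553]), 158) (array([0.4357, 0.2079, 0.0303]), 69)
```

View pics/wrist3.png

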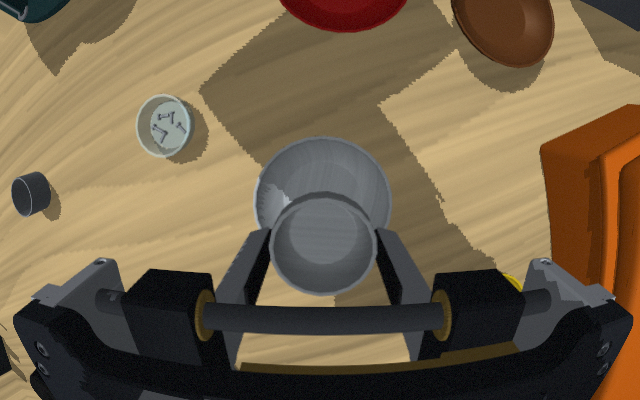

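The medium cover sits about 2 mm off in x, so I'll correct that and lower it to just above the floor.

>>> step_arm --steps '[[[1,0.2,-0.1],[0,0,0],5.6],[[3,0.2,-0.1],[0,0,0],5.6],[[4,0.2,-0.1],[0,0,0],5.6],[[4.5,0.2,-0.1],[0,0,0],5.6],[[4.7,0.2,-0.1],[0,0,0],5.6],[[4.7,0.2,-0.1],[0,0,0],5.6],[[4.7,0.2,-0.1],[0,0,0],5.6],[[4.7,0.2,-0.1],[0,0,0],5.6]]'

```text
time_s: 6.65
ee_pos: [0.4336, 0.2095, 0.0542]
ee_rot: [[0.001, -0.937, 0.348], [0.001, 0.348, 0.937], [-1.0, -0.001, 0.001]]
wrist_force: [0.1, -0.6, -1.5]
grip_width: 0.0644
```

>>> step_arm --steps '[[[0.1,0,0],[0,0,0],5.6],[[0.2,0,0],[0,0,0],5.6],[[0.3,0,0],[0,0,0],5.6],[[0.3,0,0],[0,0,0],5.6],[[0.3,0,0],[0,0,0],5.6]]'

```text
time_s: 7.15
ee_pos: [0.4331, 0.2093, 0.0506]
ee_rot: [[0.0, -0.937, 0.348], [0.0, 0.348, 0.937], [-1.0, -0.0, 0.0]]
wrist_force: [0.4, -0.4, -0.6]
grip_width: 0.0644
```

>>> step_arm --steps '[[[0.05,0,0],[0,0,0],5.6],[[0.1,0,0],[0,0,0],5.6],[[0.1,0,0],[0,0,0],5.6]]'

```text
time_s: 7.45
ee_pos: [0.4332, 0.2093, 0.0505]
ee_rot: [[0.001, -0.937, 0.348], [0.0, 0.348, 0.937], [-1.0, -0.001, 0.0]]
wrist_force: [-2.0, -0.6, 5.7]
grip_width: 0.0641
```

Contact reads 5.7 N upward, so it is seated. I'll open slightly and back off upward.

>>> step_arm --steps '[[[-0.05,0,0],[0,0,0],6.6],[[-0.05,0,0],[0,0,0],7.0],[[-0.05,0,0],[0,0,0],7.4],[[-0.05,0,0],[0,0,0],7.4],[[-1,0,0],[0,0,0],7.4],[[-3,0,0],[0,0,0],7.4],[[-6,0,0],[0,0,0],9.4],[[-10,0,0],[0,0,0],9.4],[[-13,0,0],[0,0,0],9.4],[[-13,0,0],[0,0,0],9.4]]'

```text
time_s: 8.45
ee_pos: [0.4359, 0.2103, 0.1858]
ee_rot: [[0.011, -0.937, 0.348], [0.004, 0.348, 0.937], [-1.0, -0.009, 0.007]]
wrist_force: [0.7, -0.4, -0.7]
grip_width: 0.0939
```

Run:
```python
from cell import env, imaging
import cv2,pickle
from h import *
s=env.state();z=s["ee_pos"];print(z,s["grip_width"],s["wrist_force"])
c={n:imaging.capture(n) for n in("side","wrist","scene")};pickle.dump(c,open("c4.pkl","wb"))
for n in c: cv2.imwrite(f"pics/{n}4.png",c[n]["frame"])
L=(.434,.2095)
for n in c:
    w=n=="wrist"; f=frim if w else rim; W=(fcloud if w else cloud)(c[n])
    print(n,f(c[n],L,.041,.0555),f(c[n],L,.067,.0305),tilt(W,L,.067,.031),f(c[n],(.440,-.187),.047,.0225))
```

```text
[0.43590286 0.21032331 0.18578995] 0.09385084155097567 [ 0.69872678 -0.44223757 -0.7330201 ]
side (array([0.4336, 0.2093, 0.0556]), 149) (array([0.4323, 0.2083, 0.0303]), 109) ('slope deg x,y', array([ 0.8, -0.5]), 'z', np.float64(0.0682), 18) (array([ 0.4399, -0.1879,  0.0224]), 142)
wrist (array([0.4339, 0.2111, 0.0552]), 1350, np.float64(0.0432)) (array([0.4328, 0.2105, 0.0302]), 673, np.float64(0.0696)) ('slope deg x,y', array([-0. ,  0.1]), 'z', np.float64(0.0682), 24) (array([ 0.44  , -0.1848,  0.0219]), 45, np.float64(0.0486))
scene (array([0.4348, 0.2094, 0.0557]), 129) (array([0.4338, 0.2088, 0.03  ]), 90) ('slope deg x,y', array([-0.7, -0.1]), 'z', np.float64(0.0667), 18) (array([ 0.4409, -0.187 ,  0.0224]), 76)
```

View pics/wrist4.png

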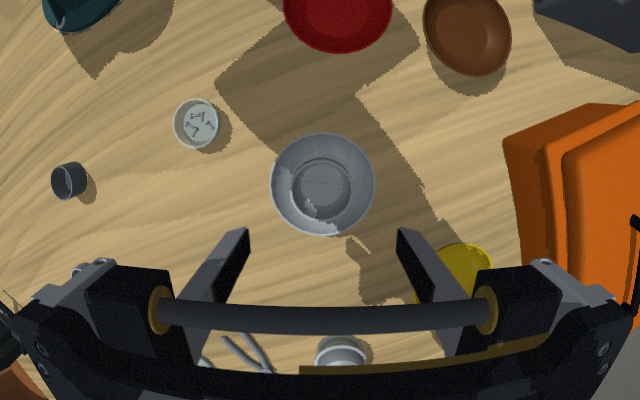

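The medium cover is nested concentric and level, at (322,187) in the wrist view. Next is the smallest one.

>>> step_arm --steps '[[[0,-14.5,-37.0],[0,0,0],9.4],[[0,-14.5,-37.0],[0,0,0],9.4],[[0,-14.5,-37.0],[0,0,0],9.4],[[0,-14.5,-37.0],[0,0,0],9.4],[[0,-14.5,-37.0],[0,0,0],9.4],[[0,-14.5,-37.0],[0,0,0],9.4],[[0,-14.5,-37.0],[0,0,0],9.4],[[0,-14.5,-37.0],[0,0,0],9.4],[[0,-14.5,-37.0],[0,0,0],9.4],[[0,-14.5,-37.0],[0,0,0],9.4],[[0,-14.5,-37.0],[0,0,0],9.4],[[0,-14.5,-37.0],[0,0,0],9.4]]'

```text
time_s: 9.8
ee_pos: [0.44, -0.1864, 0.179]
ee_rot: [[-0.001, -0.938, 0.346], [0.001, 0.346, 0.938], [-1.0, 0.001, 0.001]]
wrist_force: [0.6, -0.4, 0.1]
grip_width: 0.0939
```

Run:
```python
from cell import env, imaging
import cv2,pickle
from h import *
c=imaging.capture("wrist")
s=env.state();z=s["ee_pos"];print(z,s["grip_width"],s["wrist_force"])
cv2.imwrite("pics/wrist5.png",c["frame"])
print(frim(c,(.440,-.187),.047,.0225))
```

```text
[ 0.44011924 -0.18649064  0.17924386] 0.09415796939122469 [ 0.1511897   0.03387887 -0.30479802]
(array([ 0.4404, -0.1862,  0.0221]), 444, np.float64(0.0492))
```

View pics/wrist5.png

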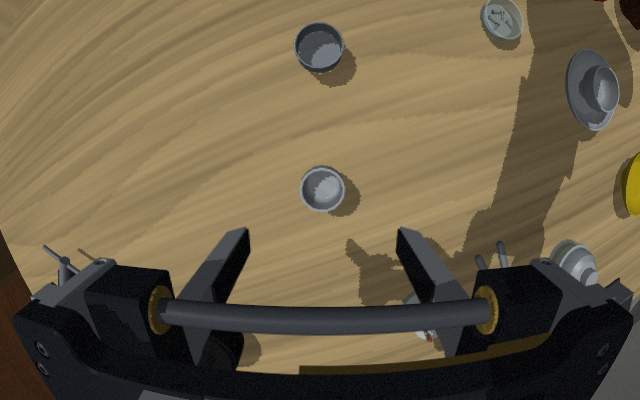

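The smallest cover is at (323,189), centred under the jaws.

>>> step_arm --steps '[[[4,0,0],[0,0,0],9.4],[[8,0,0],[0,0,0],9.4],[[12,0,0],[0,0,0],9.4],[[14,0,0],[0,0,0],9.4],[[14.7,0,0],[0,0,0],9.4],[[14.7,0,0],[0,0,0],9.4],[[14.7,0,0],[0,0,0],9.4],[[14.7,0,0],[0,0,0],9.4],[[14.7,0,0],[0,0,0],9.4]]'

```text
time_s: 10.75
ee_pos: [0.4411, -0.1886, 0.034]
ee_rot: [[0.003, -0.937, 0.348], [-0.001, 0.348, 0.937], [-1.0, -0.003, -0.0]]
wrist_force: [-0.7, 1.3, -0.3]
grip_width: 0.0944
```

>>> step_arm --steps '[[[0,0,0],[0,0,0],7.5],[[0,0,0],[0,0,0],6.0],[[0,0,0],[0,0,0],5.2],[[0,0,0],[0,0,0],4.8],[[0,0,0],[0,0,0],4.4],[[0,0,0],[0,0,0],4.0],[[0,0,0],[0,0,0],4.0],[[0,0,0],[0,0,0],4.0],[[0,0,0],[0,0,0],4.0],[[0,0,0],[0,0,0],4.0]]' --force 15

```text
time_s: 11.75
ee_pos: [0.44, -0.188, 0.0324]
ee_rot: [[-0.0, -0.937, 0.348], [0.0, 0.348, 0.937], [-1.0, 0.0, 0.0]]
wrist_force: [-0.1, -0.3, -0.7]
grip_width: 0.0479
```

>>> step_arm --steps '[[[-1,0,0],[0,0,0],4.0],[[-3,0,0],[0,0,0],4.0],[[-6,0,0],[0,0,0],4.0],[[-9,0,0],[0,0,0],4.0],[[-12,0,0],[0,0,0],4.0],[[-13,0,0],[0,0,0],4.0],[[-13,0,0],[0,0,0],4.0],[[-13,0,0],[0,0,0],4.0],[[-13,0,0],[0,0,0],4.0],[[-13,0,0],[0,0,0],4.0]]'

```text
time_s: 12.75
ee_pos: [0.4392, -0.1876, 0.1606]
ee_rot: [[-0.003, -0.937, 0.348], [0.002, 0.348, 0.937], [-1.0, 0.003, 0.001]]
wrist_force: [0.5, -0.1, 0.4]
grip_width: 0.0478
```

Run:
```python
from cell import env, imaging
import cv2,pickle
from h import *
s=env.state();z=s["ee_pos"];print(z,s["grip_width"],s["wrist_force"])
c={n:imaging.capture(n) for n in("side","wrist","scene")}
cv2.imwrite("pics/wrist6.png",c["wrist"]["frame"])
for n in c:
    w=n=="wrist"; f=frim if w else rim; W=(fcloud if w else cloud)(c[n])
    print(n,f(c[n],z[:2],z[2]+.015,.0225),tilt(W,z[:2],z[2]+.015,.023))
```

```text
[ 0.439231   -0.18756359  0.16059832] 0.047792256918401506 [ 0.54552338 -0.06551623  0.36420711]Traceback (most recent call last):
  File "<stdin>", line 9, in <module>
  File "h.py", line 36, in tilt
    t=np.array(t); A=np.c_[np.cos(np.radians(t[:,0]))*r,np.sin(np.radians(t[:,0]))*r,np.ones(len(t))]
                                             ~^^^^^
IndexError: too many indices for array: array is 1-dimensional, but 2 were indexed
```

View pics/wrist6.png

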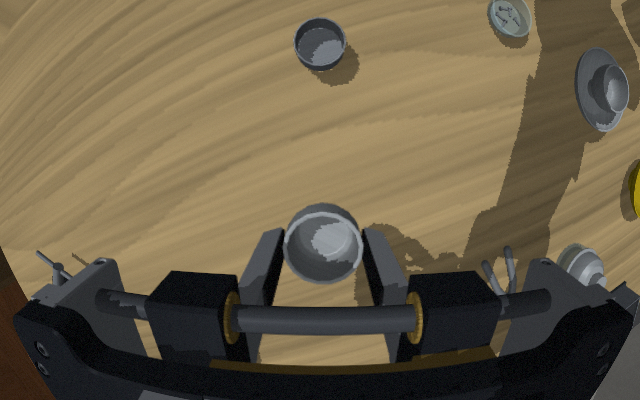

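Held at (323,243) in the wrist view. I'll carry it over the stack.

>>> step_arm --steps '[[[0,14.4,37.0],[0,0,0],4.0],[[0,14.4,37.0],[0,0,0],4.0],[[0,14.4,37.0],[0,0,0],4.0],[[0,14.4,37.0],[0,0,0],4.0],[[0,14.4,37.0],[0,0,0],4.0],[[0,14.4,37.0],[0,0,0],4.0],[[0,14.4,37.0],[0,0,0],4.0],[[0,14.4,37.0],[0,0,0],4.0],[[0,14.4,37.0],[0,0,0],4.0],[[0,14.4,37.0],[0,0,0],4.0],[[0,14.4,37.0],[0,0,0],4.0],[[0,14.4,37.0],[0,0,0],4.0]]'

```text
time_s: 14.1
ee_pos: [0.4343, 0.2075, 0.1624]
ee_rot: [[0.0, -0.936, 0.351], [-0.0, 0.351, 0.936], [-1.0, -0.0, -0.0]]
wrist_force: [0.2, -0.0, 0.4]
grip_width: 0.0478
```

>>> step_arm --steps '[[[1,0,0],[0,0,0],4.0],[[2,0,0],[0,0,0],4.0],[[2.5,0,0],[0,0,0],4.0],[[2.5,0,0],[0,0,0],4.0],[[2.5,0,0],[0,0,0],4.0],[[2.5,0,0],[0,0,0],4.0]]'

```text
time_s: 14.7
ee_pos: [0.4342, 0.209, 0.1378]
ee_rot: [[0.001, -0.937, 0.348], [0.0, 0.348, 0.937], [-1.0, -0.001, 0.001]]
wrist_force: [0.8, 1.3, -0.8]
grip_width: 0.048
```

Run:
```python
from cell import env, imaging
import cv2,pickle
from h import *
s=env.state();z=s["ee_pos"];print(z,s["grip_width"],s["wrist_force"])
c={n:imaging.capture(n) for n in("side","wrist","scene")}
for n in c: cv2.imwrite(f"pics/{n}7.png",c[n]["frame"])
L=(.433,.2093)
for n in c:
    w=n=="wrist"; f=frim if w else rim; W=(fcloud if w else cloud)(c[n])
    print(n,f(c[n],z[:2],z[2]+.015,.0225),f(c[n],L,.067,.0305))
    try: print(tilt(W,z[:2],z[2]+.015,.023))
    except Exception: pass
```

```text
[0.43420783 0.20903536 0.13783496] 0.04797311339100961 [ 0.84837668  1.27104961 -0.80198597]
side (array([0.4341, 0.2089, 0.0227]), 62) (array([0.4324, 0.2084, 0.0302]), 112)
('slope deg x,y', array([0.5, 3.6]), 'z', np.float64(0.1542), 9)
wrist (array([0.4338, 0.2102, 0.0225]), 1670, np.float64(0.1568)) (array([0.4326, 0.2106, 0.03  ]), 552, np.float64(0.0694))
('slope deg x,y', array([-0.4,  0.2]), 'z', np.float64(0.1548), 24)
scene (array([0.4353, 0.2082, 0.0231]), 105) (array([0.4338, 0.2085, 0.0303]), 94)
('slope deg x,y', array([0.4, 1. ]), 'z', np.float64(0.1528), 18)
```

View pics/wrist7.png

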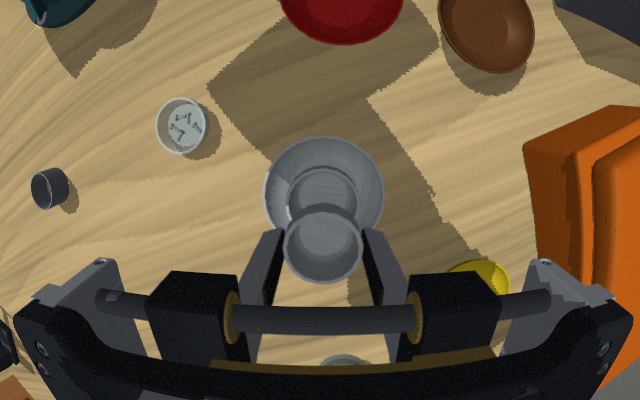

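The three views agree that the smallest cover is 1–1.5 mm off in x. I'll correct that and lower it.

>>> step_arm --steps '[[[1,0.1,0],[0,0,0],4.0],[[3,0.1,0],[0,0,0],4.0],[[4.5,0.1,0],[0,0,0],4.0],[[5.5,0.1,0],[0,0,0],4.0],[[6.1,0.1,0],[0,0,0],4.0],[[6.1,0.1,0],[0,0,0],4.0],[[6.1,0.1,0],[0,0,0],4.0],[[6.1,0.1,0],[0,0,0],4.0],[[6.1,0.1,0],[0,0,0],4.0]]'

```text
time_s: 15.75
ee_pos: [0.4335, 0.2095, 0.0773]
ee_rot: [[0.001, -0.937, 0.348], [0.001, 0.348, 0.937], [-1.0, -0.001, 0.001]]
wrist_force: [-0.4, 0.0, -1.1]
grip_width: 0.0483
```

>>> step_arm --steps '[[[0.1,0,0],[0,0,0],4.0],[[0.2,0,0],[0,0,0],4.0],[[0.3,0,0],[0,0,0],4.0],[[0.3,0,0],[0,0,0],4.0],[[0.3,0,0],[0,0,0],4.0],[[0.3,0,0],[0,0,0],4.0]]'

```text
time_s: 16.35
ee_pos: [0.433, 0.2093, 0.0735]
ee_rot: [[0.0, -0.937, 0.348], [0.0, 0.348, 0.937], [-1.0, -0.0, 0.0]]
wrist_force: [-0.2, 0.3, -0.7]
grip_width: 0.0477
```

>>> step_arm --steps '[[[0.05,0,0],[0,0,0],4.0],[[0.1,0,0],[0,0,0],4.0],[[0.1,0,0],[0,0,0],4.0],[[0.1,0,0],[0,0,0],4.0]]'

```text
time_s: 16.75
ee_pos: [0.433, 0.2093, 0.0725]
ee_rot: [[-0.0, -0.937, 0.348], [0.0, 0.348, 0.937], [-1.0, 0.0, 0.0]]
wrist_force: [-0.3, 0.5, -0.7]
grip_width: 0.0479
```

>>> step_arm --steps '[[[0.05,0,0],[0,0,0],4.0],[[0.05,0,0],[0,0,0],4.0],[[0.05,0,0],[0,0,0],4.0]]'

```text
time_s: 17.05
ee_pos: [0.4332, 0.2093, 0.0723]
ee_rot: [[0.001, -0.937, 0.348], [0.0, 0.348, 0.937], [-1.0, -0.0, 0.0]]
wrist_force: [-0.4, -0.2, 2.0]
grip_width: 0.0481
```

Contact. I'll release and retreat.

>>> step_arm --steps '[[[0,0,0],[0,0,0],5.0],[[0,0,0],[0,0,0],5.5],[[0,0,0],[0,0,0],6.0],[[0,0,0],[0,0,0],6.0],[[-1,0,0],[0,0,0],6.0],[[-3,0,0],[0,0,0],6.0],[[-6,0,0],[0,0,0],7],[[-10,0,0],[0,0,0],9.4],[[-14,0,0],[0,0,0],9.4],[[-14,0,0],[0,0,0],9.4],[[-14,0,0],[0,0,0],9.4]]'

```text
time_s: 18.15
ee_pos: [0.4337, 0.2095, 0.2138]
ee_rot: [[0.003, -0.937, 0.348], [0.001, 0.348, 0.937], [-1.0, -0.003, 0.002]]
wrist_force: [-0.2, 0.6, 0.3]
grip_width: 0.0936
```

Run:
```python
from cell import env, imaging
import cv2,pickle
from h import *
s=env.state();z=s["ee_pos"];print(z,s["grip_width"],s["wrist_force"])
c={n:imaging.capture(n) for n in("side","wrist","scene")}
cv2.imwrite("pics/wrist8.png",c["wrist"]["frame"])
a=np.hstack([cv2.resize(c["side"]["frame"][120:220,230:330],(390,390)),cv2.resize(c["scene"]["frame"][130:230,305:405],(390,390))]);cv2.imwrite("pics/f8.png",a)
L=(.433,.2093)
for n in c:
    w=n=="wrist"; f=frim if w else rim; W=(fcloud if w else cloud)(c[n])
    print(n,f(c[n],L,.041,.0555),f(c[n],L,.067,.0305),f(c[n],L,.087,.0225))
    for zr,r in((.067,.031),(.087,.023)):
      try: print(tilt(W,L,zr,r))
      except Exception: pass
    if not w: print("dish",rim(c[n],(.693,.137),.045,.039))
```

```text
[0.4337208  0.20953657 0.21382869] 0.09357890619855079 [-0.15915828  0.5707844   0.28171725]
side (array([0.4334, 0.2091, 0.0555]), 145) (array([0.4327, 0.2047, 0.0261]), 126) (array([0.4329, 0.2088, 0.0223]), 83)
('slope deg x,y', array([ 0.7, -4.2]), 'z', np.float64(0.0688), 13)
('slope deg x,y', array([-0.4, -0.1]), 'z', np.float64(0.088), 15)
dish (array([0.6938, 0.1414, 0.0334]), 57)
wrist (array([0.4339, 0.2111, 0.0552]), 1137, np.float64(0.0442)) (array([0.4296, 0.2107, 0.0279]), 668, np.float64(0.071)) (array([0.4333, 0.2108, 0.0221]), 448, np.float64(0.0888))
('slope deg x,y', array([-1.6,  1.4]), 'z', np.float64(0.0687), 24)
('slope deg x,y', array([-0.2, -0.1]), 'z', np.float64(0.0882), 24)
scene (array([0.4346, 0.2094, 0.0556]), 132) (array([0.4365, 0.2074, 0.0261]), 129) (array([0.4338, 0.209 , 0.0222]), 73)
('slope deg x,y', array([-3.9,  3. ]), 'z', np.float64(0.0743), 10)
('slope deg x,y', array([1.3, 1.1]), 'z', np.float64(0.0863), 16)
dish (array([0.6939, 0.141 , 0.0331]), 113)
```

View pics/wrist8.png

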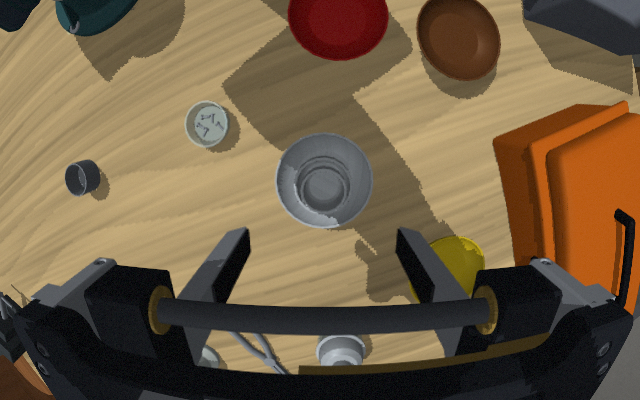

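View pics/f8.png

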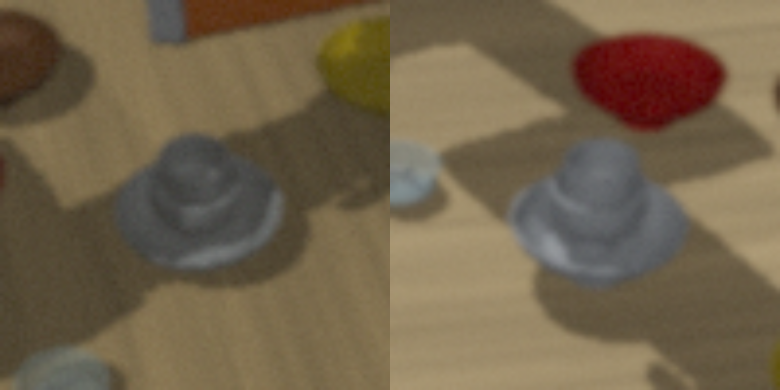

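The views show all three covers nested and concentric, at (324,182) in the wrist view. The small rim is at 0.088 m with a tilt of 0.2° in the wrist view. The largest cover and the covered dish have not moved. I'm handing it in.

Run:
```python
from cell import env
print(env.finish_job())
```

```text
the job is handed in; nothing more can be done
None
```

The covers are nested as asked: the medium one in the largest, and the smallest in the medium one, all still upside down. I handed the job in at about 18 s, with the gripper well clear above the stack.

**Last checks:**
- **Position:** the small and large rim centres agree within about 1 mm in each camera. The medium one was also within about 1 mm when measured before the smallest went in.
- **Height:** the small rim is at about 0.088 m against 0.087 m expected, and the medium at about 0.068 m against 0.067 m.
- **Level:** the wrist camera shows the small rim tilted by about 0.2° at most, and the medium by about 0.1° before the smallest went in.
- **Left alone:** the largest cover and the covered dish are within 1 mm of where they started.

**Readings that disagreed:**
- In the final pictures the fits to the medium rim gave a smaller radius, centres up to about 5 mm off and slopes of up to about 4°. I put this down to the small cover's wall falling inside the fit band, and I saw no tilt in the images.
- The scene camera put the small rim's tilt at about 1.3°. I trusted the closer wrist view instead.

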